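# Key and pulley on the polishing spindle

### The job

Fit the drive pulley to the polishing spindle: find the slot in the top of the shaft, by eye or by feel, and drop the short, thick steel key fully down into it, then slide the aluminium pulley on, belt-groove end first, with its keyway over the key, until it sits home against the collar, and let go. Work by feel: the parts slide together under light pressure, so never force or knock them, and leave the other things on the bench where they are.

Things in the scene. Friction and masses are not known exactly. Their poses are not given: they have to be found in the camera images.
- key_mid (a point): Centre of the short thick steel key: a square-ended bar 10 mm wide (x), 40 mm long (y), 8 mm high (z), 25 g. It lies flat in the blue tray, long side roughly along world y; a thinner brass key lies beside it.
- tray: Fixed blue tray of the keys, 200 x 130 mm, floor 4 mm above the bench, rim 12 mm above it. Origin under its centre.
- shaft_seat (a point): Fixed point on the axis of the level steel shaft, in the face of the dark collar (57 mm diameter) that stops the pulley. y: along the shaft to its free end; z: straight up. These axes do not turn with the shaft. Shaft 35 mm diameter, axis 98 mm above the bench; its free end, with a 2 mm chamfer, is 66 mm out along y.
- slot_axis (a point): Fixed point on the shaft axis below the middle of the key slot, 29 mm out from shaft_seat, same axes. The slot is 11 mm wide, 42 mm long along y, closed at both ends, walls 4 mm high, floor 12.5 mm from the axis. It faces within 0.45 rad of straight up, turned about y; by how much is NOT reported: see or feel it. The seated key lies along y, its centre 16.5 mm from the axis, 3 mm proud.
- polisher: Green frame, fixed, with two grey bearing housings and the shaft, which can turn stiffly in them (0.35 N m, about 20 N at its surface) and has a felt wheel at the far end. Origin on the bench under the shaft, 40 mm behind shaft_seat. The near housing stands 46 mm above the shaft axis, its face 25 mm behind shaft_seat.
- pulley_boss (a point): Centre of the pulley's boss, on the bore axis: grip it here across its 55 mm diameter. y: bore axis, from grooved disc to plain boss end; z: towards the keyway (marked by a black grub screw). Boss 35 mm long. The disc (84 mm diameter, 22 mm wide) ends in the face that meets the collar, 39.5 mm from here along -y; so home is 39.5 mm out from shaft_seat along y.
- pulley: Aluminium pulley, about 0.42 kg, 57 mm long overall; origin on the bore axis in the disc's outer face, axes as pulley_boss's. Bore 35.3 mm, a snug fit that may drag with up to 10 N; keyway 10.5 mm wide, 4 mm deep, both chamfered 1.5 mm at that face. It starts axis level, 60 mm above the bench, keyway up, boss to the left.
- cradle: Fixed wooden V-cradle that holds the pulley, 110 x 72 mm. Origin on the bench 11 mm to the disc side of pulley_boss. The wood under the boss is 48 mm wide and reaches to 18 mm below the pulley axis, so fingers can straddle the boss.
- thin_key: Thin brass key, 6 x 50 x 6 mm, in the tray; not needed, leave it. Origin under its centre.
- small_pulley: Small dark steel pulley blank lying flat, 72 mm diameter, 22 mm high; leave it. Origin under its centre.
- mallet: Wooden mallet lying on the bench, head 56 mm diameter and 130 mm long along its y, handle 260 mm along -x; leave it. Origin under the head's centre.
- cup: Small dark metal cup standing on the bench, 64 mm across, 50 mm high; leave it. Origin under its centre.
- spanner: Spanner lying on the bench; leave it.
- oil: Amber oil bottle with red cap, 56 mm diameter, 130 mm high; leave it standing. Origin under its centre.
- felt_wheel: Pale felt wheel lying flat, 120 mm diameter, 24 mm thick; leave it. Origin under its centre.
There are look-alikes about, which are no part of the job. Leave any blue or green look-alike of the pulley alone.

How it is judged:
By the outcome, as a careful person would: the job done as asked, in the order asked, and still so for the second after the job is handed in, with the robot touching nothing.
It also fails if it takes over 72 s, if anything falls off the work surface, if the arm or the gripper's body presses on something with over 40 N, if the wrist force passes 120 N, or if a joint passes its speed limit or range.

### The arm

A 7-joint arm with a two-finger parallel gripper is mounted at the origin on the work surface. World frame = base frame: x ahead of the robot, y to its left, z up, the work surface at z = 0. Lengths are in m, angles in rad, forces in N, time in s.
With the tool pointing down it reaches from about 0.4 to 0.85 m from the base axis. Payload 10.4 kg.
Tool frame: the origin (TCP) lies at the very end of the fingers, on their centre line; the grasp point (between the pads) lies 19 mm behind it; z points along the fingers, y is the line along which they close (so a half turn about z gives the same grasp; the last joint's range is limited). The gripper opens to 87 mm and grips with 3 to 60 N. Pads are 19 mm wide; open, the fingers measure 117 mm over their backs; the gripper's body (75 mm by 190 mm) begins 51 mm behind the grasp point.
Start: joints at [-1.207, 0.332, -0.065, 1.46, 0.022, 1.35, -0.088], TCP at [0.236, 0.579, 0.223] pointing down, gripper open.
Joint ranges: [-2.6, 2.6], [-0.5, 2.12], [-1.47, 1.34], [0.16, 2.42], [-1.27, 4.41], [0.06, 2.06], [-2.6, 2.6]. Speed limits (rad/s): [2.22, 2.22, 2.79, 2.79, 3.14, 3.14, 3.14].

### API

Orientations are given as a unit quaternion [x, y, z, w].
In Python, from bench import * gives the robot as it stands.
- The arm moves only by the tool step_arm, never from a script. Its arguments are lists of equal length, an entry for each row: "delta_pos": the shift along the world's x, y, z in units of 25 mm (1.0 is 25 mm), a list of three; "turn": the turn about the world's z in units of 0.12 rad (1.0 is 0.12 rad). In form: {"delta_pos": [[tx, ty, tz], ...], "turn": [turn, ...]}. A call has 1 to 12 rows; each row shifts and turns the commanded pose from where the row before left it; what a row does not reach is not made up. A row lasts 1/10 s, in which the tool goes at most 50 mm and 8.59 degrees, less where a joint would pass 70% of its speed; a pose out of reach is approached as far as the arm can. A call with a number of a shift or a turn outside -1 to 1 is refused whole. A call with a gripper value outside its range is refused whole. "grip" is the closure, from 0 (fully open) to 1 (shut), set as the call begins (left out, the last holds). The fingers move at their own pace and stop on an object; "newtons" is the grip in N (left out, the last holds). Time passes only in rows, so rows that do not move let the fingers close. It gives the time, the measured TCP pose, the force, the opening and the grip force at its end, in the units of the state.
- read_state(): the state, without advancing time (a new reading comes with each control period).
- camera(name): name is "scene" or "top" or "wrist"; returns a dict with "image" (480x640x3 uint8, red, green, blue), "z_map" (480x640 float32, m along the optical axis (not along the pixel's ray), 0 where there is no reading), "mtx" (3x3 intrinsics, pixels), "dist" ([k1, k2, p1, p2, k3] as OpenCV has them; the pictures are not rectified), "view" (4x4, takes a point from world to camera coordinates). Camera axes: x right, y up, looking along -z (the intrinsics and any distortion apply to the point x, -y, -z); pixel columns grow to the right and rows downward; lengths in m; the calibration is good to about 2 mm. A picture is of the moment at which its call begins.
- close_job(): hands the job in; it is judged then, once.
The state is a dict: "time": time; "joint_positions": joint angles; "joint_vel": joint speeds; "joint_torque": joint torques, N m; "ee_pos": TCP position; "eef_rot": TCP orientation; "ft_force": force on the tool from outside, world axes, zero at the start; "torque": the same for the moment, N m; "width": finger opening in m; "grip_force": force on a finger pad.
Only numpy, scipy, OpenCV 4.12 (cv2) and the standard library are available. Lean on these libraries where they do the work, as an engineer would, in place of code of your own. Each camera call takes 0.05 s, during which the arm holds its last target. There are 200 camera calls.

## Working session

There is one attempt and no reset: what is moved stays moved. The work goes in short steps, Python scripts to look and compute and a tool call to move; the robot and the scene stay as the last step left them, time stands still between calls to the robot, and variables do not carry over. Pictures are saved under pics/ and viewed, at most 10 in all, crops included, and the job is handed in when it is done.

Besides the shell and the picture viewer there is one more tool, called after ">>>" as a command line: name --pt "numbers of a row" for each row, then --argument value for the rest. step_arm: Moves the arm, as the interface text tells. Shifts and turns lie within -1 to 1; 1 stands for 25 mm of shift or 0.12 rad of turn. Its arguments: {"type":"object","properties":{"delta_pos":{"type":"array"},"turn":{"type":"array"},"grip":{"type":"number"},"newtons":{"type":"number"}},"required":["delta_pos","turn"]}

```bash
mkdir -p pics; ls; cat > h.py <<'E'
from bench import *
import numpy as np, cv2
def pix2ray(c,u,v):
    p=cv2.undistortPoints(np.array([[[u,v]]],float),c["mtx"],np.array(c["dist"],float))[0,0]
    V=np.array(c["view"]);R=V[:3,:3];t=V[:3,3]
    return -R.T@t, R.T@np.array([p[0],-p[1],-1.0])
def onz(c,u,v,z):
    o,d=pix2ray(c,u,v); return o+d*(z-o[2])/d[2]
def depth(c,u,v):
    o,d=pix2ray(c,u,v); return o+d*float(c["z_map"][int(v),int(u)])
def cloud(c):
    h,w=c["z_map"].shape
    uu,vv=np.meshgrid(np.arange(w),np.arange(h))
    p=cv2.undistortPoints(np.stack([uu,vv],-1).reshape(-1,1,2).astype(float),c["mtx"],np.array(c["dist"],float)).reshape(h,w,2)
    V=np.array(c["view"]);R=V[:3,:3];t=V[:3,3]
    z=c["z_map"][...,None]
    P=np.concatenate([p[...,:1]*z,-p[...,1:]*z,-z],-1)
    return (P-t)@R
def save(c,n,crop=None,s=1):
    im=c["image"][...,::-1]
    if crop: im=im[crop[1]:crop[3],crop[0]:crop[2]]
    im=cv2.resize(im,None,fx=s,fy=s,interpolation=cv2.INTER_CUBIC) if s!=1 else im
    cv2.imwrite("pics/"+n+".png",im)
E
python3 - <<'E'
from h import *
import pickle
for n in ["scene","top"]:
    c=camera(n); save(c,n); pickle.dump({k:np.array(v) for k,v in c.items()},open(n+".pkl","wb"))
    print(n,np.array(c["view"]).round(3).tolist(),np.array(c["mtx"]).round(1).tolist())
s=read_state(); print({k:np.round(v,3).tolist() for k,v in s.items()})
E
```

```text
pics
scene [[-0.853, 0.522, -0.01, 0.463], [-0.286, -0.452, 0.845, 0.058], [0.436, 0.724, 0.535, -1.691], [0.0, 0.0, 0.0, 1.0]] [[588.4, 0.0, 323.1], [0.0, 588.4, 240.7], [0.0, 0.0, 1.0]]
top [[-0.014, -1.0, 0.006, 0.009], [0.993, -0.013, 0.116, -0.561], [-0.116, 0.007, 0.993, -1.149], [0.0, 0.0, 0.0, 1.0]] [[444.8, 0.0, 319.9], [0.0, 444.8, 247.6], [0.0, 0.0, 1.0]]
{'time': 0.1, 'joint_positions': [-1.207, 0.333, -0.065, 1.461, 0.022, 1.35, -0.088], 'joint_vel': [-0.002, 0.0, -0.001, -0.002, -0.0, 0.001, -0.0], 'joint_torque': [0.002, -62.456, 0.026, -39.071, -0.061, 0.037, 0.0], 'ee_pos': [0.236, 0.579, 0.222], 'eef_rot': [0.192, 0.981, -0.001, -0.0], 'ft_force': [-0.423, -0.914, -0.036], 'torque': [0.017, -0.023, 0.004], 'grip_force': 0.0, 'width': 0.088}
```

View pics/top.png

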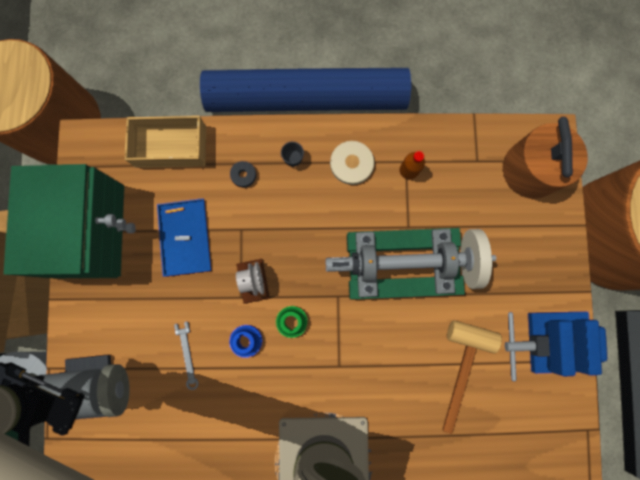

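View pics/scene.png

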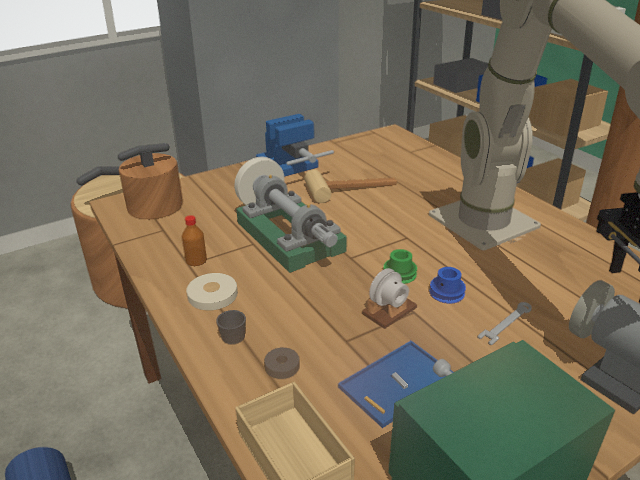

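The top view shows the tray at (185,237), with the steel key at (182,238) and the brass key at (174,210). The pulley in its cradle is at (251,280) and the shaft's free end is at (328,264). A green box with a protruding stub sits at (110,222). The scene view agrees.

```bash
python3 - <<'E'
from h import *
import pickle
c=pickle.load(open("top.pkl","rb")); P=cloud(c); im=c["image"].astype(int)
f=lambda u,v:P[v,u].round(3)
for n,u,v in [("table",230,210),("key",182,238),("brass",174,210),("boss",243,280),("disc",258,280),("shaftend",332,264),("shaft",345,264),("housing",367,262),("box",60,220),("stub",105,222),("stub2",118,225),("stub3",130,229),("motor",90,385),("gripper",30,390),("small",243,173),("cup",292,153)]: print(n,f(u,v))
hsv=cv2.cvtColor(c["image"],cv2.COLOR_RGB2HSV)
# steel key: pale low-saturation in tray
roi=np.zeros((480,640),bool); roi[225:252,165:205]=1
m=((hsv[...,1]<90)&(hsv[...,2]>120)&roi).astype(np.uint8)
k,_=cv2.findContours(m,cv2.RETR_EXTERNAL,cv2.CHAIN_APPROX_NONE); k=max(k,key=cv2.contourArea)
r=cv2.minAreaRect(k);print(r, onz(c,*r[0],.012))
b=cv2.boxPoints(r); print([onz(c,*q,.012).round(4)[:2].tolist() for q in b])
# tray
m=((hsv[...,0]>100)&(hsv[...,0]<125)&(hsv[...,1]>150)).astype(np.uint8);m[:, :150]=0;m[:,220:]=0;m[:190]=0;m[285:]=0
k,_=cv2.findContours(m,cv2.RETR_EXTERNAL,cv2.CHAIN_APPROX_NONE); k=max(k,key=cv2.contourArea);r=cv2.minAreaRect(k);print("tray",r,[onz(c,*q,.012).round(3)[:2].tolist() for q in cv2.boxPoints(r)])
# things higher than 0.05 near work area map
for z0,z1,(a,b_,c_,d) in [(.05,.09,(225,255,275,305)),(.085,.13,(322,250,360,285)),(.13,.16,(355,225,380,300))]:
    s=P[b_:d,a:c_].reshape(-1,3); s=s[(s[:,2]>z0)&(s[:,2]<z1)]; print(s.min(0).round(3),s.max(0).round(3),len(s))
s=P[200:245,95:165].reshape(-1,3); s=s[s[:,2]>.03];print("stub",s.min(0).round(3),s.max(0).round(3))
E
```

```text
table [0.673 0.248 0.   ]
key [0.595 0.375 0.014]
brass [0.673 0.4   0.01 ]
boss [0.475 0.196 0.087]
disc [0.474 0.157 0.099]
shaftend [ 0.511 -0.027  0.112]
shaft [ 0.51  -0.059  0.113]
housing [ 0.512 -0.11   0.143]
box [0.615 0.609 0.199]
stub [0.615 0.518 0.163]
stub2 [0.615 0.507 0.117]
stub3 [0.615 0.503 0.053]
motor [0.231 0.542 0.16 ]
gripper [0.256 0.565 0.349]
small [0.776 0.212 0.004]
cup [0.832 0.075 0.004]
((182.0, 238.0), (4.0, 14.0), 90.0) [0.59482601 0.37573157 0.012     ]
[[0.6006, 0.3951], [0.6, 0.3566], [0.5891, 0.3564], [0.5896, 0.3948]]
tray ((183.56179809570312, 237.39889526367188), (71.72309112548828, 46.740882873535156), 84.5596694946289) [[0.691, 0.448], [0.701, 0.319], [0.504, 0.297], [0.494, 0.423]]
[0.438 0.15  0.051] [0.522 0.217 0.09 ] 401
[ 0.486 -0.095  0.086] [ 0.541 -0.01   0.13 ] 549
[ 0.479 -0.134  0.13 ] [ 0.547 -0.083  0.153] 329
stub [0.425 0.01  0.03 ] [0.699 0.544 1.206]
```

>>> step_arm --pt "0.9 -0.55 0" --pt "0.9 -0.55 0" --pt "0.9 -0.55 0" --pt "0.9 -0.55 0" --pt "0.9 -0.55 0" --pt "0.9 -0.55 0" --pt "0.9 -0.55 0" --pt "0.9 -0.55 0" --pt "0.9 -0.55 0" --pt "0.9 -0.55 0" --pt "0.9 -0.55 0" --pt "0.9 -0.55 0" --turn '[-0.82, -0.82, -0.82, -0.82, -0.82, -0.82, -0.82, -0.82, -0.82, -0.82, -0.82, -0.82]' --grip 0.5

```text
time: 1.3
ee_pos: [0.5064, 0.4131, 0.2221]
eef_rot: [0.707, 0.707, -0.0, 0.0]
ft_force: [0.3, 0.7, 1.4]
width: 0.0439
grip_force: 0.0
```

>>> step_arm --pt "0.9 -0.4 -0.4" --pt "0.9 -0.4 -0.4" --pt "0.9 -0.4 -0.4" --pt "0.5 -0.2 -0.4" --pt "0 0 0" --pt "0 0 0" --turn '[0, 0, 0, 0, 0, 0]'

```text
time: 1.9
ee_pos: [0.5849, 0.3795, 0.1823]
eef_rot: [0.706, 0.708, -0.0, -0.0]
ft_force: [-1.1, 0.2, 0.8]
width: 0.0436
grip_force: 0.0
```

```bash
python3 - <<'E'
from h import *
import pickle
c=camera("wrist"); save(c,"w1"); pickle.dump({k:np.array(v) for k,v in c.items()},open("w1.pkl","wb"))
s=read_state(); print(s["time"],s["ee_pos"],s["eef_rot"],s["width"])
V=np.array(c["view"]);print((-V[:3,:3].T@V[:3,3]).round(3),V[:3,:3].round(2).tolist())
E
```

```text
1.95 [0.58469404 0.38016679 0.1829436 ] [ 7.05457098e-01  7.08752472e-01  1.94723719e-04 -4.22177568e-04] 0.0430250128500539
[0.584 0.452 0.344] [[1.0, 0.0, -0.0], [-0.0, 0.96, -0.26], [-0.0, 0.26, 0.96]]
```

View pics/w1.png

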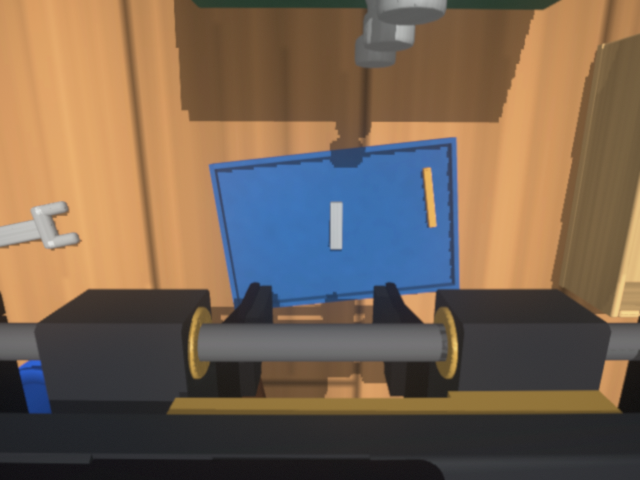

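The wrist view shows the steel key at (336,226), nearly aligned with the image's vertical axis, and the brass key at (430,198). The fingers are at the bottom of the image.

```bash
python3 - <<'E'
from h import *
import pickle
c=pickle.load(open("w1.pkl","rb")); hsv=cv2.cvtColor(c["image"],cv2.COLOR_RGB2HSV)
m=((hsv[...,1]<110)&(hsv[...,2]>110)).astype(np.uint8); m[:190]=0;m[265:]=0;m[:,:300]=0;m[:,370:]=0
k,_=cv2.findContours(m,cv2.RETR_EXTERNAL,cv2.CHAIN_APPROX_NONE); k=max(k,key=cv2.contourArea)
r=cv2.minAreaRect(k);print(r)
b=np.array([onz(c,*q,.012)[:2] for q in cv2.boxPoints(r)]);print(b.round(4),b.mean(0), [np.linalg.norm(b[i]-b[i-1]).round(4) for i in range(4)])
for q in ((336,215),(336,240),(336,185)): print(depth(c,*q))
E
```

```text
((336.0, 225.0), (48.0, 12.0), 90.0)
[[0.5908 0.3975]
 [0.6007 0.3976]
 [0.6014 0.3564]
 [0.5912 0.3563]] [0.59602137 0.37696174] [np.float64(0.0412), np.float64(0.0099), np.float64(0.0412), np.float64(0.0102)]
[0.59594566 0.38559149 0.01087626]
[0.59624913 0.36380563 0.01016549]
[0.595856   0.40975012 0.00402698]
```

>>> step_arm --pt "0.44 -0.1 -0.9" --pt "0 0 -0.9" --pt "0 0 -0.9" --pt "0 0 -0.9" --pt "0 0 -0.9" --pt "0 0 -0.9" --pt "0 0 -0.7" --pt "0 0 -0.5" --pt "0 0 -0.26" --pt "0 0 -0.1" --pt "0 0 0" --pt "0 0 0" --turn '[0, 0, 0, 0, 0, 0, 0, 0, 0, 0, 0, 0]'

```text
time: 3.15
ee_pos: [0.5973, 0.3767, 0.0096]
eef_rot: [0.706, 0.708, 0.001, 0.0]
ft_force: [0.1, 0.8, -0.7]
width: 0.0436
grip_force: 0.0
```

>>> step_arm --pt "0 0 -0.04" --pt "0 0 0" --turn '[0, 0]'

```text
time: 3.35
ee_pos: [0.5969, 0.3765, 0.008]
eef_rot: [0.706, 0.708, 0.0, 0.0]
ft_force: [-0.3, 0.3, -0.2]
width: 0.0435
grip_force: 0.0
```

>>> step_arm --pt "0 0 0" --pt "0 0 0" --pt "0 0 0" --pt "0 0 0" --pt "0 0 0" --pt "0 0 0" --turn '[0, 0, 0, 0, 0, 0]' --grip 1 --newtons 15

```text
time: 3.95
ee_pos: [0.5967, 0.3764, 0.0076]
eef_rot: [0.706, 0.708, 0.0, 0.0]
ft_force: [-0.1, -0.8, 0.2]
width: 0.0096
grip_force: 15.0
```

>>> step_arm --pt "0 0 0.2" --pt "0 0 0.4" --pt "0 0 0.8" --pt "0 0 1" --pt "0 0 1" --pt "0 0 1" --pt "0 0 1" --pt "0 0 1" --pt "0 0 0.5" --pt "0 0 0" --pt "0 0 0" --turn '[0, 0, 0, 0, 0, 0, 0, 0, 0, 0, 0]'

```text
time: 5.05
ee_pos: [0.5964, 0.3762, 0.1793]
eef_rot: [0.706, 0.708, -0.0, -0.0]
ft_force: [0.8, -0.2, -0.7]
width: 0.0097
grip_force: 15.0
```

>>> step_arm --pt "-0.2 -0.7 0.3" --pt "-0.2 -1 0.3" --pt "-0.2 -1 0.3" --pt "-0.2 -1 0.3" --pt "-0.2 -1 0.3" --pt "-0.2 -1 0.3" --pt "-0.2 -1 0.3" --pt "-0.2 -1 0.3" --pt "-0.2 -1 0.3" --pt "-0.2 -1 0.3" --pt "-0.2 -1 0.2" --pt "-0.2 -1 0" --turn '[0, 0, 0, 0, 0, 0, 0, 0, 0, 0, 0, 0]'

```text
time: 6.25
ee_pos: [0.5362, 0.0828, 0.2593]
eef_rot: [0.706, 0.708, -0.001, -0.0]
ft_force: [-0.5, -0.1, -0.3]
width: 0.0097
grip_force: 15.0
```

>>> step_arm --pt "-0.2 -1 0" --pt "-0.2 -1 0" --pt "-0.2 -1 0" --pt "-0.2 -1 0" --pt "-0.2 -1 0" --pt "0 -1 0" --pt "0 -0.5 0" --pt "0 0 0" --pt "0 0 0" --pt "0 0 0" --turn '[0, 0, 0, 0, 0, 0, 0, 0, 0, 0]'

```text
time: 7.25
ee_pos: [0.5119, -0.077, 0.2597]
eef_rot: [0.705, 0.709, -0.0, -0.0]
ft_force: [0.6, 0.5, -0.4]
width: 0.0097
grip_force: 15.0
```

```bash
python3 - <<'E'
from h import *
import pickle
c=camera("wrist"); save(c,"w2"); pickle.dump({k:np.array(v) for k,v in c.items()},open("w2.pkl","wb"))
s=read_state(); print(s["time"],s["ee_pos"],s["eef_rot"],s["width"])
E
```

```text
7.3 [ 0.51187475 -0.07719041  0.259784  ] [ 7.05245108e-01  7.08963531e-01 -8.42931517e-05 -2.06252900e-04] 0.00956186564077
```

View pics/w2.png

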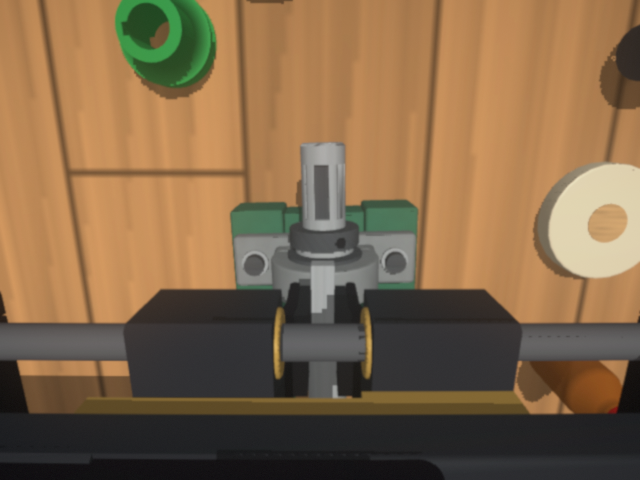

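The wrist view shows the slot as a dark strip at columns 314–329, rows 165–219. The shaft spans columns 302–345, so the slot faces almost straight up, slightly to the left (−x). The held key is at (322,285).

```bash
python3 - <<'E'
from h import *
import pickle
c=pickle.load(open("w2.pkl","rb")); g=cv2.cvtColor(c["image"],cv2.COLOR_RGB2GRAY).astype(int); hsv=cv2.cvtColor(c["image"],cv2.COLOR_RGB2HSV)
for v in range(170,220,8):
    print(v,g[v,296:352].tolist())
    sm=np.where(hsv[v,290:360,1]<60)[0]+290; e0,e1=sm.min(),sm.max()
    d=np.where(g[v,306:340]<90)[0]+306
    print("  shaft",e0,e1,"slot",d.min() if len(d) else None,d.max() if len(d) else None,
      onz(c,(e0+e1+1)/2-.5,v,.098).round(4), onz(c,(d.min()+d.max())/2,v,.115).round(4) if len(d) else "")
print("col",g[150:225,321].tolist())
for v in (165,219):print(onz(c,321,v,.1147))
print("end",onz(c,323,144,.115))
P=cloud(c); print(P[180:216:6,302:346:3,2].round(4)); print(P[195,302:346:3,0].round(4))
E
```

```text
170 [145, 145, 146, 144, 133, 117, 117, 132, 146, 145, 132, 140, 147, 149, 151, 155, 156, 143, 108, 93, 92, 90, 89, 89, 88, 88, 88, 87, 87, 89, 91, 98, 127, 161, 169, 169, 167, 164, 160, 151, 136, 132, 151, 159, 156, 147, 137, 141, 147, 137, 140, 144, 145, 146, 147, 147]
  shaft 302 344 slot 318 325 [ 0.5119 -0.033   0.098 ] [ 0.5108 -0.0316  0.115 ]
178 [144, 146, 145, 142, 133, 118, 113, 125, 141, 143, 132, 136, 144, 149, 150, 153, 156, 144, 109, 93, 91, 89, 89, 88, 89, 89, 88, 87, 87, 87, 89, 92, 117, 154, 167, 168, 167, 163, 159, 153, 139, 131, 144, 146, 143, 135, 126, 130, 135, 134, 142, 146, 146, 146, 147, 148]
  shaft 302 344 slot 317 326 [ 0.5119 -0.0393  0.098 ] [ 0.5108 -0.0375  0.115 ]
186 [128, 100, 88, 87, 88, 94, 106, 121, 137, 142, 132, 133, 141, 146, 149, 151, 152, 139, 111, 94, 91, 90, 89, 88, 88, 88, 87, 87, 87, 88, 88, 89, 112, 150, 165, 167, 166, 163, 158, 153, 141, 133, 141, 137, 131, 124, 120, 127, 131, 132, 142, 145, 146, 146, 147, 149]
  shaft 302 344 slot 318 327 [ 0.512  -0.0456  0.098 ] [ 0.5116 -0.0435  0.115 ]
194 [99, 89, 88, 87, 88, 92, 101, 115, 131, 1
[... 1822 characters left out ...]
114
  0.1142 0.1138 0.1108 0.1074 0.1032]
 [0.1035 0.1072 0.1092 0.1121 0.1123 0.109  0.1095 0.1098 0.1104 0.1138
  0.1127 0.1128 0.1094 0.1089 0.1015]
 [0.1024 0.1069 0.1105 0.1127 0.1136 0.1102 0.1097 0.1097 0.1107 0.1141
  0.1135 0.112  0.1105 0.1087 0.1026]
 [0.1002 0.1074 0.1096 0.112  0.1138 0.1099 0.1097 0.1082 0.1105 0.1141
  0.421  0.1109 0.1121 0.1081 0.1033]
 [0.0992 0.1071 0.1092 0.1116 0.1126 0.1107 0.1092 0.1092 0.1096 0.1143
  0.1141 0.1137 0.1105 0.1079 0.1022]
 [0.0244 0.1059 0.1101 0.1116 0.1119 0.1092 0.1099 0.1097 0.1094 0.1147
  0.1135 0.1111 0.1121 0.1085 0.103 ]]
[0.4954 0.498  0.5004 0.5028 0.5051 0.5074 0.5097 0.512  0.5143 0.5166
 0.5189 0.5212 0.5236 0.5259 0.5285]
```

```bash
python3 - <<'E'
from h import *
import pickle
c=pickle.load(open("w2.pkl","rb")); g=cv2.cvtColor(c["image"],cv2.COLOR_RGB2GRAY).astype(int)
print(g[245:320,322].tolist())
for v in (270,280,290,300): print(v,g[v,300:345].tolist(),)
P=cloud(c);print(P[256:312:6,322].round(4).tolist())
# at key pickup
c=pickle.load(open("w1.pkl","rb"))
for v in (201,203): print(v,onz(c,336,v,.012))
g=cv2.cvtColor(c["image"],cv2.COLOR_RGB2GRAY).astype(int);print(g[196:256,336].tolist())
E
```

```text
[85, 86, 85, 85, 85, 84, 85, 96, 128, 160, 167, 165, 147, 107, 75, 88, 112, 117, 117, 122, 139, 160, 169, 171, 171, 171, 170, 170, 169, 170, 170, 170, 170, 170, 171, 170, 171, 170, 170, 171, 170, 170, 170, 170, 171, 170, 168, 170, 170, 170, 170, 171, 170, 170, 169, 169, 169, 169, 170, 169, 169, 169, 166, 150, 123, 114, 112, 107, 100, 97, 96, 97, 97, 96, 96]
270 [107, 106, 105, 103, 104, 103, 104, 103, 103, 106, 125, 156, 172, 173, 171, 169, 168, 168, 170, 171, 171, 172, 171, 169, 168, 169, 172, 173, 173, 173, 172, 172, 171, 166, 145, 115, 105, 104, 104, 105, 106, 106, 106, 105, 101]
280 [83, 83, 84, 83, 84, 84, 84, 84, 84, 90, 116, 152, 171, 172, 170, 168, 168, 169, 170, 171, 171, 172, 170, 168, 167, 169, 171, 172, 172, 173, 173, 171, 172, 166, 153, 145, 144, 144, 144, 143, 143, 143, 142, 142, 142]
290 [42, 42, 43, 43, 44, 44, 42, 43, 44, 50, 80, 128, 163, 172, 170, 169, 168, 168, 169, 169, 171, 171, 170, 168, 167, 169, 171, 172, 173, 172, 172, 171, 168, 151, 102, 58, 45, 43, 45, 44, 45, 44, 44, 44, 42]
300 [43, 42, 42, 43, 42, 43, 41, 43, 43, 47, 74, 122, 163, 171, 169, 167, 167, 167, 169, 169, 171, 170, 169, 167, 166, 165, 149, 115, 100, 99, 99, 98, 97, 87, 63, 44, 39, 39, 40, 37, 38, 38, 38, 37, 38]
[[0.5115, -0.0969, 0.1209], [0.5114, -0.0573, 0.2587], [0.5114, -0.0586, 0.2629], [0.5114, -0.0608, 0.264], [0.5114, -0.0638, 0.263], [0.5114, -0.0664, 0.2632], [0.5115, -0.0688, 0.2637], [0.5115, -0.0714, 0.264], [0.5115, -0.0746, 0.2628], [0.5115, -0.0766, 0.2645]]
201 [0.59575602 0.39756263 0.012     ]
203 [0.59577736 0.39589735 0.012     ]
[106, 106, 106, 106, 110, 124, 153, 181, 192, 193, 193, 193, 194, 193, 194, 193, 193, 193, 193, 193, 193, 192, 193, 192, 192, 193, 192, 192, 192, 192, 191, 191, 191, 192, 192, 192, 192, 191, 191, 191, 191, 191, 190, 190, 191, 190, 191, 191, 191, 191, 191, 187, 166, 116, 84, 91, 102, 104, 104, 105]
```

>>> step_arm --pt "-0.03 0.58 0" --pt "0 0.58 -0.4" --pt "0 0 -0.8" --pt "0 0 -0.8" --pt "0 0 -0.8" --pt "0 0 -0.8" --pt "0 0 -0.8" --pt "0 0 -0.6" --pt "0 0 -0.4" --pt "0 0 -0.1" --pt "0 0 0" --pt "0 0 0" --turn '[0, 0, 0, 0, 0, 0, 0, 0, 0, 0, 0, 0]'

```text
time: 8.5
ee_pos: [0.5115, -0.0495, 0.1232]
eef_rot: [0.706, 0.708, 0.0, 0.0]
ft_force: [0.4, -0.4, -0.3]
width: 0.0099
grip_force: 15.0
```

>>> step_arm --pt "-0.01 0.05 0" --pt "0 0 -0.06" --pt "0 0 -0.04" --pt "0 0 -0.04" --pt "0 0 -0.04" --pt "0 0 0" --pt "0 0 0" --turn '[0, 0, 0, 0, 0, 0, 0]'

```text
time: 9.2
ee_pos: [0.5108, -0.0484, 0.1181]
eef_rot: [0.706, 0.708, -0.0, 0.0]
ft_force: [1.0, -0.3, -0.8]
width: 0.0097
grip_force: 15.0
```

>>> step_arm --pt "0 0 -0.04" --pt "0 0 -0.04" --pt "0 0 0" --pt "0 0 0" --turn '[0, 0, 0, 0]'

```text
time: 9.6
ee_pos: [0.5108, -0.0484, 0.1161]
eef_rot: [0.706, 0.708, 0.0, 0.0]
ft_force: [0.3, -0.4, -0.6]
width: 0.0094
grip_force: 15.0
```

>>> step_arm --pt "0 0 -0.03" --pt "0 0 -0.03" --pt "0 0 0" --pt "0 0 0" --turn '[0, 0, 0, 0]'

```text
time: 10.0
ee_pos: [0.5109, -0.0484, 0.115]
eef_rot: [0.706, 0.708, 0.0, 0.0]
ft_force: [-1.5, -1.0, 5.3]
width: 0.0093
grip_force: 19.0
```

>>> step_arm --pt "0.02 0 0.01" --pt "0.02 0 0" --pt "0.02 0 0" --pt "0.01 0 0" --pt "0 0 0" --pt "0 0 0" --turn '[0, 0, 0, 0, 0, 0]' --newtons 30

```text
time: 10.6
ee_pos: [0.5113, -0.0484, 0.1149]
eef_rot: [0.706, 0.708, -0.001, -0.001]
ft_force: [-9.2, 0.6, 10.8]
width: 0.0094
grip_force: 38.6
```

>>> step_arm --pt "0.02 0 0.01" --pt "0.02 0 0.01" --pt "0.02 0 0" --pt "0.02 0 0" --pt "0 0 0" --pt "0 0 0" --turn '[0, 0, 0, 0, 0, 0]'

```text
time: 11.2
ee_pos: [0.5116, -0.0485, 0.1149]
eef_rot: [0.706, 0.708, -0.002, -0.003]
ft_force: [-16.6, 0.7, 15.2]
width: 0.0092
grip_force: 40.3
```

>>> step_arm --pt "0.02 0 0.01" --pt "0.02 0 0.01" --pt "0.02 0 0.01" --pt "0.02 0 0" --pt "0.02 0 0" --pt "0 0 0" --turn '[0, 0, 0, 0, 0, 0]'

```text
time: 11.8
ee_pos: [0.5128, -0.0484, 0.1147]
eef_rot: [0.706, 0.708, -0.003, -0.004]
ft_force: [-17.6, -0.5, 9.4]
width: 0.0093
grip_force: 36.6
```

>>> step_arm --pt "-0.03 0 0.01" --pt "-0.03 0 0.01" --pt "0 0 0" --pt "0 0 0" --turn '[0, 0, 0, 0]'

```text
time: 12.2
ee_pos: [0.5127, -0.0484, 0.115]
eef_rot: [0.706, 0.708, -0.002, -0.002]
ft_force: [-8.0, 0.5, -0.4]
width: 0.0094
grip_force: 30.3
```

Unload the rest, release, rise and move back for a look.

>>> step_arm --pt "-0.03 0 0" --pt "0 0 0" --pt "0 0 0" --turn '[0, 0, 0]'

```text
time: 12.5
ee_pos: [0.5126, -0.0484, 0.1152]
eef_rot: [0.706, 0.708, -0.002, -0.002]
ft_force: [-6.8, 0.5, -2.2]
width: 0.0092
grip_force: 30.0
```

>>> step_arm --pt "0 0 0" --pt "0 0 0" --pt "0 0 0" --pt "0 0 0.2" --pt "0 0 0.6" --pt "0 -0.2 1" --pt "0 -0.4 1" --pt "0 -0.4 1" --pt "0 -0.2 1" --pt "0 0 1" --pt "0 0 0" --pt "0 0 0" --turn '[0, 0, 0, 0, 0, 0, 0, 0, 0, 0, 0, 0]' --grip 0.5

```text
time: 13.7
ee_pos: [0.515, -0.0784, 0.262]
eef_rot: [0.706, 0.708, 0.001, 0.0]
ft_force: [-0.7, 1.3, 0.1]
width: 0.0435
grip_force: 0.0
```

```bash
python3 - <<'E'
from h import *
import pickle
c=camera("wrist"); save(c,"w3",(260,120,390,290),4); pickle.dump({k:np.array(v) for k,v in c.items()},open("w3.pkl","wb"))
cv2.imwrite("pics/w3.png",cv2.resize(cv2.imread("pics/w3.png"),None,fx=.85,fy=.85))
s=read_state(); print(s["time"],s["ee_pos"],s["eef_rot"],s["width"])
P=cloud(c); g=cv2.cvtColor(c["image"],cv2.COLOR_RGB2GRAY).astype(int)
for v in range(176,232,8): print(v,g[v,298:348].tolist())
print((P[176:232:8,300:346:3,2]*1000).round(1).tolist()); 
print((P[196,300:346:3,0]*1000).round(1).tolist())
print("col",g[140:250,323].tolist())
E
```

```text
13.75 [ 0.51460022 -0.07828685  0.2612477 ] [ 7.05926905e-01  7.08284686e-01 -1.87158343e-07 -9.08120678e-05] 0.04366618789540606
176 [114, 127, 141, 145, 134, 134, 142, 149, 151, 153, 155, 152, 136, 127, 157, 172, 171, 171, 173, 173, 173, 172, 174, 175, 175, 172, 158, 142, 157, 163, 162, 161, 156, 152, 141, 132, 139, 144, 141, 131, 122, 127, 137, 142, 143, 143, 144, 144, 145, 145]
184 [110, 122, 136, 144, 138, 130, 139, 147, 149, 151, 154, 154, 140, 123, 149, 168, 170, 169, 171, 172, 173, 170, 173, 174, 174, 172, 158, 141, 156, 164, 163, 161, 157, 152, 143, 131, 133, 134, 130, 123, 115, 123, 136, 141, 143, 144, 144, 144, 146, 145]
192 [106, 117, 131, 143, 141, 129, 136, 143, 149, 150, 153, 154, 143, 126, 145, 166, 169, 169, 171, 171, 171, 170, 172, 174, 173, 171, 156, 137, 153, 161, 163, 160, 157, 152, 143, 130, 128, 128, 120, 113, 111, 120, 132, 138, 142, 144, 144, 144, 146, 146]
200 [102, 113, 125, 138, 139, 127, 131, 141, 146, 149, 151, 153, 143, 125, 137, 162, 167, 167, 168, 170, 170, 169, 170, 172, 173, 170, 155, 135, 148, 160, 162, 161, 157, 153, 145, 131, 127, 125, 112, 105, 
[... 1527 characters left out ...]
.4, 113.5, 113.1, 111.0, 108.6, 105.6, 101.8, 102.4]]
[497.4, 499.9, 502.4, 504.7, 507.0, 509.4, 511.7, 514.0, 516.2, 518.5, 520.9, 523.3, 525.7, 528.2, 536.0, 539.1]
col [142, 156, 163, 164, 164, 165, 165, 165, 164, 165, 166, 165, 165, 165, 165, 165, 165, 165, 165, 165, 165, 162, 146, 119, 135, 164, 172, 173, 173, 172, 173, 173, 173, 173, 173, 172, 172, 172, 171, 172, 172, 172, 172, 172, 172, 172, 171, 171, 170, 170, 170, 171, 171, 170, 170, 170, 170, 170, 170, 169, 170, 169, 170, 170, 170, 170, 170, 169, 169, 169, 169, 169, 169, 169, 170, 167, 151, 124, 135, 158, 164, 165, 164, 165, 165, 165, 161, 142, 100, 72, 71, 79, 86, 85, 85, 85, 85, 84, 84, 84, 83, 84, 85, 85, 86, 84, 84, 84, 85, 89]
```

View pics/w3.png

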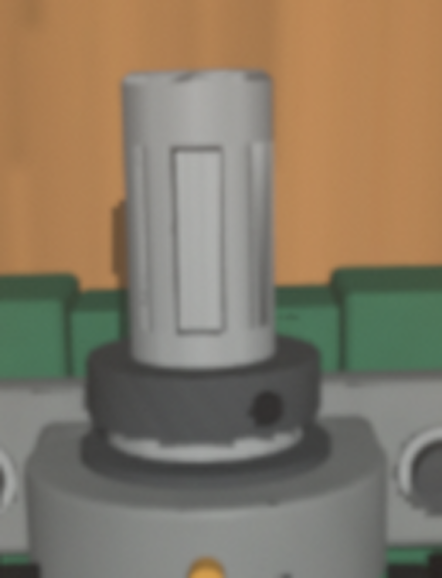

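The view shows the key in the slot, with crop outline (174–226, 147–332) and even gaps, standing proud and level. It leans very slightly left of the shaft's midline.

```bash
python3 - <<'E'
from h import *
import pickle
from scipy.optimize import least_squares
for f in("w2.pkl","w3.pkl"):
    c=pickle.load(open(f,"rb")); P=cloud(c); Q=P[170:206,295:350].reshape(-1,3)
    Q=Q[(Q[:,2]>.1)&(Q[:,2]<.1165)&(np.abs(Q[:,0]-.512)<.0165)&(np.abs(Q[:,0]-.512)>.008)]
    r=least_squares(lambda p:np.hypot(Q[:,0]-p[0]-p[2]*(Q[:,1]+.05),Q[:,2]-p[1])-.0175,[.512,.098,0],loss="soft_l1",f_scale=.0005); print(f,len(Q),r.x)
g=cv2.cvtColor(c["image"],cv2.COLOR_RGB2GRAY).astype(float)
for v in range(168,214,6):
    L=g[v,308:315]; R=g[v,321:329]
    def pk(a,o):
        i=a.argmin(); y0,y1,y2=a[i-1:i+2]; return o+i+.5*(y0-y2)/(y0-2*y1+y2)
    a,b=pk(L,308),pk(R,321); print(v,a.round(2),b.round(2),onz(c,(a+b)/2,v,.1165).round(4),onz(c,b,v,.1165)[0]-onz(c,a,v,.1165)[0])
# pulley rough yaw from top
c=pickle.load(open("top.pkl","rb")); P=cloud(c)
Q=P[255:305,228:275].reshape(-1,3); Q=Q[Q[:,2]>.07]
b=Q[(Q[:,2]<.091)]
print(np.round(cv2.minAreaRect((Q[:,:2]*1000).astype(np.float32))[0],1),cv2.minAreaRect((Q[:,:2]*1000).astype(np.float32)))
E
```

```text
w2.pkl 753 [ 0.51221938  0.09712045 -0.02671007]
w3.pkl 769 [ 0.51220477  0.09711995 -0.02454026]
168 310.26 325.06 [ 0.5114 -0.0315  0.1165] 0.011061488552042031
174 310.61 325.02 [ 0.5115 -0.036   0.1165] 0.010809405877252987
180 310.79 325.03 [ 0.5116 -0.0404  0.1165] 0.010723923095677712
186 310.85 325.03 [ 0.5116 -0.0449  0.1165] 0.010724037336344083
192 310.97 325.04 [ 0.5117 -0.0495  0.1165] 0.010680612846699633
198 311.07 325.06 [ 0.5117 -0.0541  0.1165] 0.010661474904830603
204 311.27 325.16 [ 0.5118 -0.0587  0.1165] 0.01062003611256801
210 311.57 325.26 [ 0.512  -0.0633  0.1165] 0.010509789588814322
[475.5 111.7] ((475.48291015625, 111.70787048339844), (212.27456665039062, 81.30814361572266), 84.337158203125)
```

>>> step_arm --pt "-0.16 0.9 0" --pt "-0.16 1 0" --pt "-0.16 1 0" --pt "-0.16 1 0" --pt "-0.16 1 0" --pt "-0.16 1 0" --pt "-0.16 1 0" --pt "-0.16 1 0" --pt "-0.16 1 0" --pt "-0.16 1 0" --pt "0 0 0" --pt "0 0 0" --turn '[0, 0, 0, 0, 0, 0, 0, 0, 0, 0, 0, 0]' --grip 0

```text
time: 14.95
ee_pos: [0.4743, 0.1691, 0.2606]
eef_rot: [0.706, 0.709, -0.001, -0.0]
ft_force: [-0.1, -0.7, -1.0]
width: 0.0869
grip_force: 0.0
```

```bash
python3 - <<'E'
from h import *
import pickle
c=camera("wrist"); save(c,"w4"); pickle.dump({k:np.array(v) for k,v in c.items()},open("w4.pkl","wb"))
s=read_state(); print(s["time"],s["ee_pos"],s["eef_rot"],s["width"])
E
```

```text
15.0 [0.47463908 0.16828291 0.2608721 ] [ 7.06121522e-01  7.08090349e-01 -6.71400822e-04  5.12276645e-05] 0.08698842271008755
```

View pics/w4.png

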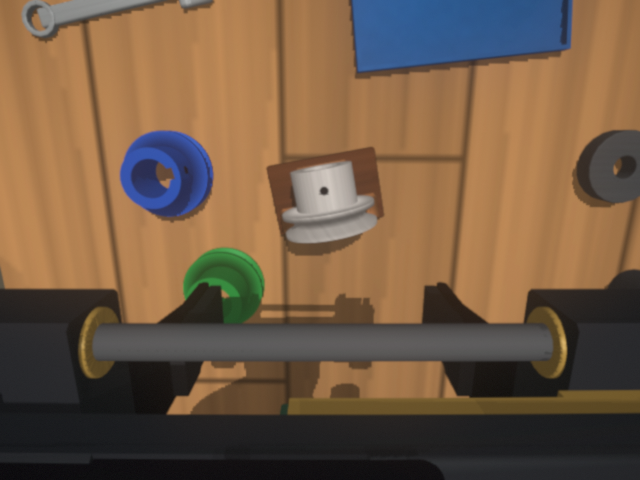

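The wrist view shows the pulley boss at (325,187), the disc at (330,222) and the grub screw at (324,191), all turned a few degrees. The green look-alike at (225,285) is near the left finger's side.

```bash
python3 - <<'E'
from h import *
import pickle
from scipy.optimize import least_squares
c=pickle.load(open("w4.pkl","rb")); P=cloud(c); hsv=cv2.cvtColor(c["image"],cv2.COLOR_RGB2HSV)
Q=P[163:205,292:362]; m=(hsv[163:205,292:362,1]<60); Q=Q[m&(Q[...,2]>.065)&(Q[...,2]<.091)]
r=least_squares(lambda p:np.hypot((Q[:,0]-p[0]-p[2]*(Q[:,1]-.19))/np.sqrt(1+p[2]**2),Q[:,2]-p[1])-.0275,[.475,.06,0],loss="soft_l1",f_scale=.0005)
print(len(Q),r.x, Q.min(0),Q.max(0))
print("screw",depth(c,324,191),onz(c,324,191,.087))
# boss end edge: on the centreline
for v in range(158,172): print(v,P[v,323].round(4),end=' ')
D=P[195:245,280:380]; hm=hsv[195:245,280:380,1]<60; D=D[hm&(D[...,2]>.06)]; 
ax=np.array([r.x[2],1]);ax/=np.linalg.norm(ax)
B=np.vstack([Q,D]); s=(B[:,:2]-[r.x[0],.19])@ax; print("\naxial range",np.percentile(s,[.5,2,50,98,99.5]), "hi z",np.percentile(s[B[:,2]>.094],[1,99]))
# cradle yaw, brown
m=((hsv[...,0]<15)&(hsv[...,1]>120)&(hsv[...,2]<130)).astype(np.uint8);m[:140]=0;m[245:]=0;m[:,:255]=0;m[:,395:]=0
k,_=cv2.findContours(m,cv2.RETR_EXTERNAL,cv2.CHAIN_APPROX_NONE);k=max(k,key=cv2.contourArea);rr=cv2.minAreaRect(k);print(rr)
gm=(hsv[...,0]>50)&(hsv[...,0]<75)&(hsv[...,1]>150);gm[:,:170]=0;gm[:,270:]=0; G=P[gm];print("green",np.percentile(G,[1,99],axis=0).round(3))
E
```

```text
2276 [ 0.47606882  0.05894272 -0.19215278] [0.44728131 0.18061768 0.06526533] [0.50796748 0.21648672 0.08849535]
screw [0.47523248 0.19454927 0.08658568] [0.47523082 0.19460698 0.087     ]
158 [0.4744 0.2169 0.0102] 159 [0.4744 0.2159 0.0111] 160 [0.4744 0.2149 0.0107] 161 [0.4744 0.214  0.0116] 162 [0.4739 0.2412 0.4218] 163 [0.4744 0.2122 0.013 ] 164 [0.4744 0.2126 0.0325] 165 [0.4744 0.2124 0.0424] 166 [0.4744 0.2115 0.0419] 167 [0.4744 0.2107 0.0431] 168 [0.4744 0.2097 0.0425] 169 [0.4743 0.2125 0.0857] 170 [0.4743 0.2117 0.0863] 171 [0.4743 0.211  0.0871] 
axial range [-0.03379697 -0.03293093 -0.00882165  0.02212169  0.02272621] hi z [-0.03423155  0.05073278]
((333.1429443359375, 178.80975341796875), (95.67666625976562, 127.33447265625), 79.2711410522461)
green [[0.372 0.088 0.055]
 [0.468 0.232 0.396]]
```

>>> step_arm --pt "0.02 0.53 0" --pt "0.02 0.53 -0.5" --pt "0 0 -0.9" --pt "0 0 -0.9" --pt "0 0 -0.9" --pt "0 0 -0.9" --pt "0 0 -0.9" --pt "0 0 -0.9" --pt "0 0 -0.6" --pt "0 0 -0.5" --pt "0 0 0" --pt "0 0 0" --turn '[0.79, 0.79, 0, 0, 0, 0, 0, 0, 0, 0, 0, 0]'

```text
time: 16.2
ee_pos: [0.4761, 0.1952, 0.0869]
eef_rot: [0.636, 0.772, 0.0, 0.0]
ft_force: [-0.1, -0.1, 1.1]
width: 0.0872
grip_force: 0.0
```

>>> step_arm --pt "0 0 -0.6" --pt "0 0 -0.6" --pt "0 0 -0.4" --pt "0 0 -0.2" --pt "0 0 0" --pt "0 0 0" --turn '[0, 0, 0, 0, 0, 0]'

```text
time: 16.8
ee_pos: [0.4762, 0.1958, 0.0422]
eef_rot: [0.636, 0.772, 0.0, 0.0]
ft_force: [-0.0, -0.2, 0.0]
width: 0.0872
grip_force: 0.0
```

>>> step_arm --pt "0 0 0" --pt "0 0 0" --pt "0 0 0" --pt "0 0 0" --pt "0 0 0" --pt "0 0 0" --pt "0 0 0" --turn '[0, 0, 0, 0, 0, 0, 0]' --grip 1 --newtons 25

```text
time: 17.5
ee_pos: [0.4752, 0.1956, 0.0416]
eef_rot: [0.636, 0.772, -0.0, -0.0]
ft_force: [-4.9, -0.3, 4.5]
width: 0.0544
grip_force: 25.0
```

>>> step_arm --pt "0 0 0" --pt "0 0 0.2" --pt "0 0 0.4" --pt "0 0 0.8" --pt "0 0 0.9" --pt "0 0 0.9" --pt "0 0 0.9" --pt "0.1 -0.6 0.4" --pt "0.2 -0.9 0" --pt "0.2 -0.9 0" --pt "0.2 -0.9 0" --pt "0.2 -0.9 0" --turn '[0, 0, 0, 0, 0, 0, 0, 0, 0, 0, 0, 0]' --newtons 50

```text
time: 18.7
ee_pos: [0.4982, 0.0884, 0.154]
eef_rot: [0.636, 0.772, -0.0, 0.0]
ft_force: [-0.4, -0.1, -5.0]
width: 0.0542
grip_force: 49.9
```

>>> step_arm --pt "0.2 -0.7 0" --pt "0.2 -0.6 0" --pt "0.1 -0.4 0" --pt "0 -0.1 0" --pt "0 0 0" --pt "0 0 0" --turn '[-0.4, -0.4, -0.4, -0.19, 0, 0]'

```text
time: 19.3
ee_pos: [0.5106, 0.0466, 0.154]
eef_rot: [0.697, 0.717, 0.0, -0.0]
ft_force: [0.4, 0.8, -4.9]
width: 0.0544
grip_force: 49.9
```

```bash
python3 - <<'E'
from h import *
import pickle
c=camera("wrist"); pickle.dump({k:np.array(v) for k,v in c.items()},open("w5.pkl","wb"))
d=camera("scene"); pickle.dump({k:np.array(v) for k,v in d.items()},open("s5.pkl","wb"))
a=c["image"][200:400,220:430]; b=d["image"][130:330,230:440]
cv2.imwrite("pics/w5.png",cv2.resize(np.hstack([a,b])[...,::-1],None,fx=1.9,fy=1.9,interpolation=cv2.INTER_CUBIC))
s=read_state(); print({k:np.round(s[k],4).tolist() for k in ("time","ee_pos","eef_rot","width","ft_force","torque")})
E
```

```text
{'time': 19.4, 'ee_pos': [0.5106, 0.0466, 0.154], 'eef_rot': [0.6972, 0.7169, 0.0001, -0.0001], 'width': 0.0538, 'ft_force': [0.2074, -0.1995, -4.3823], 'torque': [0.0284, 0.0777, 0.0357]}
```

View pics/w5.png

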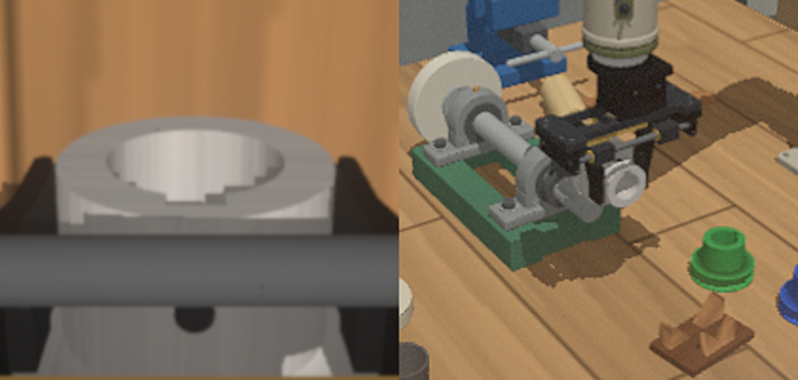

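The left crop shows the held boss end with the keyway notch near (208,195) and the grub screw at (196,318). The right crop shows the pulley level in the gripper, just off the shaft end. I'll zoom in on the notch to check roll.

```bash
python3 - <<'E'
from h import *
import pickle
c=pickle.load(open("w5.pkl","rb"))
g=cv2.cvtColor(c["image"],cv2.COLOR_RGB2GRAY)
cv2.imwrite("pics/w5z.png",cv2.resize(c["image"][255:325,245:402][...,::-1],None,fx=5,fy=5,interpolation=cv2.INTER_CUBIC))
P=cloud(c)
A=P[255:320,240:410]; 
for v in (268,280,290,296,300,304,308): print(v,(P[v,300:350:4]*1000).round(1)[:,[1,2]].tolist())
m=g[360:380,300:350]; print("screw",np.argwhere(m<50).mean(0)+[360,300] if (m<50).any() else m.min())
E
```

```text
268 [[63.4, 153.1], [64.1, 154.9], [64.1, 154.9], [64.1, 154.7], [63.7, 153.4], [64.0, 154.2], [63.6, 152.8], [63.8, 153.2], [64.2, 154.4], [64.0, 153.5], [63.8, 152.9], [64.3, 154.1], [64.1, 153.5]]
280 [[59.1, 155.9], [59.1, 155.8], [59.0, 155.5], [58.8, 154.8], [58.2, 152.9], [58.7, 154.1], [58.5, 153.5], [58.4, 153.3], [58.8, 154.2], [58.9, 154.3], [59.3, 155.3], [59.6, 155.8], [60.1, 157.2]]
290 [[54.5, 155.7], [54.8, 156.2], [53.9, 153.9], [54.1, 154.3], [53.7, 153.2], [54.2, 154.2], [54.0, 153.7], [54.4, 154.5], [54.5, 154.7], [54.5, 154.5], [54.7, 154.9], [55.5, 156.8], [55.6, 156.9]]
296 [[52.0, 156.1], [52.0, 156.1], [51.7, 155.2], [51.5, 154.5], [51.0, 153.2], [51.3, 153.8], [51.3, 153.7], [51.4, 153.9], [51.9, 154.9], [51.6, 154.1], [52.3, 155.8], [52.6, 156.2], [53.2, 157.8]]
300 [[50.5, 157.0], [50.1, 156.0], [50.0, 155.5], [49.7, 154.7], [49.7, 154.6], [49.4, 153.8], [49.6, 154.1], [49.9, 154.7], [49.6, 153.8], [50.4, 155.6], [50.3, 155.3], [50.9, 156.7], [51.2, 157.2]]
304 [[63.8, 191.2], [64.0, 191.6], [48.1, 155.3], [47.5, 153.9], [47.6, 153.9], [47.2, 153.0], [47.4, 153.3], [47.7, 153.9], [48.2, 155.0], [48.5, 155.5], [63.5, 189.6], [63.4, 189.4], [63.8, 190.1]]
308 [[63.8, 194.3], [63.4, 193.3], [63.2, 192.9], [63.1, 192.7], [63.1, 192.4], [63.4, 193.0], [63.5, 193.2], [63.6, 193.4], [63.5, 193.1], [64.1, 194.4], [63.5, 192.8], [63.4, 192.6], [64.1, 194.1]]
screw [367.         321.95609756]
```

View pics/w5z.png

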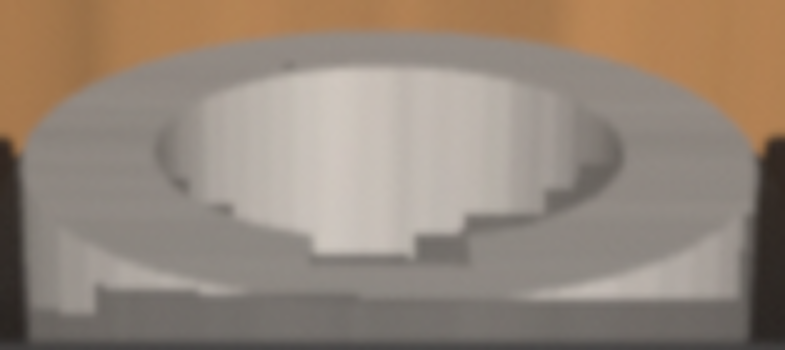

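The zoom shows the notch at 310–470, centred on the bore at 158–622, so the keyway is straight up.

>>> step_arm --pt "-0.02 0 -0.5" --pt "0 0 -0.8" --pt "0 0 -0.8" --pt "0 0 -0.6" --pt "0 0 -0.2" --pt "0 0 -0.08" --pt "0 0 0" --pt "0 0 0" --turn '[0, 0, 0, 0, 0, 0, 0, 0]'

```text
time: 20.2
ee_pos: [0.5108, 0.0457, 0.0802]
eef_rot: [0.698, 0.716, 0.001, 0.0]
ft_force: [1.1, -0.8, -4.8]
width: 0.0542
grip_force: 49.9
```

>>> step_arm --pt "-0.02 0 -0.02" --pt "0.005 -0.2 0" --pt "0.005 -0.2 0" --pt "0.003 -0.1 0" --pt "0.003 -0.1 0" --pt "0 0 0" --pt "0 0 0" --turn '[0, 0, 0, 0, 0, 0, 0]'

```text
time: 20.9
ee_pos: [0.5102, 0.0306, 0.0791]
eef_rot: [0.698, 0.716, 0.0, -0.0]
ft_force: [0.4, -0.2, -5.1]
width: 0.0542
grip_force: 49.9
```

>>> step_arm --pt "0.015 0 0.02" --pt "0.001 -0.06 0" --pt "0.001 -0.06 0" --pt "0.001 -0.06 0" --pt "0.001 -0.06 0" --pt "0 0 0" --pt "0 0 0" --turn '[0, 0, 0, 0, 0, 0, 0]'

```text
time: 21.6
ee_pos: [0.5107, 0.0245, 0.0797]
eef_rot: [0.698, 0.716, 0.0, 0.0]
ft_force: [0.7, 0.6, -3.7]
width: 0.0541
grip_force: 49.9
```

>>> step_arm --pt "0.002 -0.06 0" --pt "0.002 -0.06 0" --pt "0.001 -0.06 0" --pt "0.001 -0.06 0" --pt "0.002 -0.06 0" --pt "0 0 0" --pt "0 0 0" --turn '[0, 0, 0, 0, 0, 0, 0]'

```text
time: 22.3
ee_pos: [0.5109, 0.0168, 0.0797]
eef_rot: [0.698, 0.716, 0.0, 0.0]
ft_force: [0.3, -0.5, -1.9]
width: 0.0538
grip_force: 49.9
```

>>> step_arm --pt "0.002 -0.06 0" --pt "0.001 -0.06 0" --pt "0.001 -0.06 0" --pt "0.002 -0.06 0" --pt "0 0 0" --pt "0 0 0" --turn '[0, 0, 0, 0, 0, 0]'

```text
time: 22.9
ee_pos: [0.511, 0.0108, 0.0796]
eef_rot: [0.698, 0.716, -0.0, 0.0]
ft_force: [0.2, 0.1, -1.2]
width: 0.054
grip_force: 49.9
```

Now at the key end; proceed gently.

>>> step_arm --pt "0.001 -0.04 0" --pt "0.001 -0.04 0" --pt "0.001 -0.04 0" --pt "0.001 -0.04 0" --pt "0 0 0" --turn '[0, 0, 0, 0, 0]'

```text
time: 23.4
ee_pos: [0.5111, 0.007, 0.0796]
eef_rot: [0.698, 0.716, 0.0, 0.0]
ft_force: [-0.0, 1.7, -1.2]
width: 0.0543
grip_force: 49.9
```

>>> step_arm --pt "0.001 -0.04 0" --pt "0.001 -0.04 0" --pt "0.001 -0.04 0" --pt "0.001 -0.04 0" --pt "0 0 0" --turn '[0, 0, 0, 0, 0]'

```text
time: 23.9
ee_pos: [0.5112, 0.0029, 0.0796]
eef_rot: [0.698, 0.716, 0.0, 0.0]
ft_force: [-0.1, 0.7, 0.4]
width: 0.0539
grip_force: 49.9
```

>>> step_arm --pt "0.001 -0.06 0" --pt "0.001 -0.06 0" --pt "0.002 -0.06 0" --pt "0.001 -0.06 0" --pt "0.002 -0.06 0" --pt "0.001 -0.06 0" --pt "0 0 0" --turn '[0, 0, 0, 0, 0, 0, 0]'

```text
time: 24.6
ee_pos: [0.5114, -0.0062, 0.0796]
eef_rot: [0.698, 0.716, 0.0, 0.0]
ft_force: [-1.0, 3.2, 1.8]
width: 0.0541
grip_force: 50.0
```

>>> step_arm --pt "0.001 -0.06 0" --pt "0.001 -0.06 0" --pt "0.002 -0.06 0" --pt "0.001 -0.06 0" --pt "0.002 -0.06 0" --pt "0.001 -0.06 0" --pt "0.002 -0.06 0" --pt "0.001 -0.06 0" --pt "0.002 -0.06 0" --pt "0 0 0" --turn '[0, 0, 0, 0, 0, 0, 0, 0, 0, 0]'

```text
time: 25.6
ee_pos: [0.5117, -0.0195, 0.0797]
eef_rot: [0.698, 0.716, 0.0, -0.0]
ft_force: [-2.4, 4.3, 3.9]
width: 0.0538
grip_force: 50.0
```

>>> step_arm --pt "0.001 -0.06 0" --pt "0.001 -0.06 0" --pt "0.001 -0.06 0.01" --pt "0.001 -0.06 0" --pt "0.001 -0.06 0" --pt "0.001 -0.06 0.01" --pt "0.001 -0.06 0" --pt "0.001 -0.06 0" --pt "0.001 -0.06 0" --pt "0 0 0" --turn '[0, 0, 0, 0, 0, 0, 0, 0, 0, 0]'

```text
time: 26.6
ee_pos: [0.5119, -0.0332, 0.08]
eef_rot: [0.698, 0.716, -0.0, 0.0]
ft_force: [2.3, 1.5, -5.6]
width: 0.0539
grip_force: 49.9
```

>>> step_arm --pt "0 -0.04 0" --pt "0.001 -0.04 0" --pt "0 -0.04 0" --pt "0.001 -0.04 0" --pt "0 0 0" --turn '[0, 0, 0, 0, 0]'

```text
time: 27.1
ee_pos: [0.512, -0.0365, 0.08]
eef_rot: [0.698, 0.716, 0.0, -0.0]
ft_force: [3.0, 3.1, -5.2]
width: 0.0538
grip_force: 49.9
```

>>> step_arm --pt "0 -0.04 0" --pt "0 -0.04 0" --pt "0 -0.02 0" --pt "0 0 0" --turn '[0, 0, 0, 0]'

```text
time: 27.5
ee_pos: [0.512, -0.038, 0.0799]
eef_rot: [0.697, 0.717, 0.0, -0.001]
ft_force: [2.7, 6.5, -6.1]
width: 0.0542
grip_force: 49.9
```

>>> step_arm --pt "0 -0.03 0" --pt "0 -0.03 0" --pt "0 -0.02 0" --pt "0 0 0" --turn '[0, 0, 0, 0]'

```text
time: 27.9
ee_pos: [0.5119, -0.0381, 0.0799]
eef_rot: [0.697, 0.717, 0.001, -0.001]
ft_force: [2.7, 14.2, -6.1]
width: 0.0538
grip_force: 49.9
```

>>> step_arm --pt "0 0.03 0" --pt "0 0.02 0" --pt "0 0 0" --turn '[0, 0, 0]'

```text
time: 28.2
ee_pos: [0.5119, -0.038, 0.0799]
eef_rot: [0.697, 0.717, 0.001, -0.001]
ft_force: [2.9, 9.9, -6.6]
width: 0.0542
grip_force: 49.9
```

>>> step_arm --pt "0 0 0" --pt "0 0 0" --pt "0 0 0" --pt "0 0 0" --pt "0 0 0" --pt "0 0 0" --turn '[0, 0, 0, 0, 0, 0]' --grip 0

```text
time: 28.8
ee_pos: [0.512, -0.0404, 0.0801]
eef_rot: [0.698, 0.716, -0.0, 0.0]
ft_force: [-0.2, 0.1, -0.3]
width: 0.0854
grip_force: 0.0
```

>>> step_arm --pt "0 0 0.3" --pt "0 0 0.6" --pt "0 0 0.9" --pt "0 0 0.9" --pt "0 0 0.9" --pt "0 0 0.9" --pt "0 0 0.9" --pt "0 -0.5 0.9" --pt "0 -0.5 0.9" --pt "0 0 0" --pt "0 0 0" --turn '[0, 0, 0, 0, 0, 0, 0, 0, 0, 0, 0]'

```text
time: 29.9
ee_pos: [0.512, -0.0652, 0.2605]
eef_rot: [0.698, 0.716, 0.0, 0.0]
ft_force: [-0.1, 0.7, -1.5]
width: 0.0872
grip_force: 0.0
```

```bash
python3 - <<'E'
from h import *
c=camera("wrist");d=camera("scene")
a=c["image"][100:300,220:430]; b=d["image"][130:330,230:440]
cv2.imwrite("pics/w6.png",cv2.resize(np.hstack([a,b])[...,::-1],None,fx=1.9,fy=1.9,interpolation=cv2.INTER_CUBIC))
P=cloud(c); print((P[130:260:5,323]*1000).round(1).tolist())
s=read_state(); print({k:np.round(s[k],4).tolist() for k in ("time","ee_pos","width","ft_force")})
E
```

```text
[[510.9, 10.0, -0.9], [511.1, 5.1, -0.8], [511.2, 0.2, -1.2], [511.3, -4.7, 0.6], [511.4, -9.7, -2.4], [511.6, -14.6, 0.7], [511.2, -12.5, 114.6], [511.3, -16.2, 114.1], [511.3, -19.7, 115.9], [511.4, -22.6, 124.0], [511.5, -26.1, 125.7], [511.6, -29.8, 124.6], [511.7, -33.5, 124.0], [511.8, -37.2, 124.2], [511.9, -40.7, 125.5], [512.0, -44.8, 123.5], [512.1, -48.3, 124.7], [512.2, -52.1, 124.9], [512.3, -56.0, 124.5], [512.2, -56.4, 139.8], [512.3, -60.3, 138.7], [512.5, -66.1, 130.2], [512.6, -69.7, 131.1], [512.6, -72.0, 136.7], [512.7, -75.0, 139.5], [513.0, -83.2, 124.8]]
{'time': 30.0, 'ee_pos': [0.5116, -0.0645, 0.2593], 'width': 0.0871, 'ft_force': [-0.5715, 0.6325, -0.1561]}
```

View pics/w6.png

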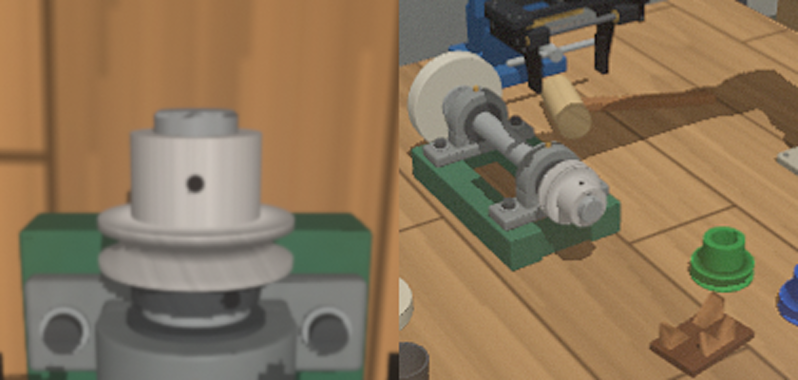

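The pulley is on the shaft with the grub screw up at (196,184). It sits against the collar, and about 9 mm of shaft protrudes, which matches 66 − 57 mm. I'm handing the job in.

```bash
python3 -c "
from bench import *
print(close_job())"
```

```text
the job is handed in; nothing more can be done
None
```

I handed the job in at about 30 s: the key is seated in the slot and the pulley is home against the collar with its keyway over the key. The gripper has let go and is clear, and I touched nothing else on the bench.

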